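Show the trainee which nest-box parts go together

TASK

Show the trainee which parts go together by pointing down at them in this order with the fingertips 2 to 3 cm above, staying at each for two seconds: the small perch hole in the nest-box front that has one, then the standing dowel that fits that hole, then the middle of the open top of the nest-box body. Touch and move nothing, and do not bring the fingertips down close over the other dowels or the openings of the other fronts. Finish with the hand raised at least 20 cm above the bench.

Things in the scene. Friction and masses are not known exactly. Their poses are not given: they have to be found in the camera images.
- perch_hole (a point): A plywood nest-box front, 150 x 120 mm and 12 mm thick, lying flat on the bench, its lower edge roughly towards the robot. It has a round 42 mm entrance hole and, 70 mm below it (towards the robot), a round 18 mm perch hole. The point is the centre of the perch hole's mouth, 12 mm above the bench. Axes: x along the board's 150 mm towards its upper edge (away from the robot at zero yaw), z up.
- plain_hole (a point): A plywood nest-box front, 150 x 120 mm and 12 mm thick, lying flat on the bench, its lower edge roughly towards the robot. It has one round 42 mm entrance hole only. The point is the centre of that hole's mouth, 12 mm above the bench. Axes: x along the board's 150 mm towards its upper edge (away from the robot at zero yaw), z up.
- slot_hole (a point): A plywood nest-box front, 150 x 120 mm and 12 mm thick, lying flat on the bench, its lower edge roughly towards the robot. It has one wide rectangular opening, 60 x 90 mm. The point is the centre of that opening's mouth, 12 mm above the bench. Axes: x along the board's 150 mm towards its upper edge (away from the robot at zero yaw), z up.
- dowel_thin_top (a point): A round dowel offcut 10 mm thick and 60 mm tall, of pale wood, standing loose and upright on the bench. The point is the centre of its top, 60 mm above the bench. It topples if brushed.
- dowel_mid_top (a point): A round dowel offcut 18 mm thick and 60 mm tall, of pale wood, standing loose and upright on the bench. The point is the centre of its top, 60 mm above the bench. It topples if brushed.
- dowel_thick_top (a point): A round dowel offcut 30 mm thick and 60 mm tall, of pale wood, standing loose and upright on the bench. The point is the centre of its top, 60 mm above the bench. It topples if brushed.
- carcass_mouth (a point): The nest-box body without its front: an open plywood box, 140 x 160 mm and 90 mm high with 10 mm walls, loose, lying on its back with the open side up, on the robot's left. The point is the centre of the open top, level with the rim, 90 mm above the bench. Axes: x along its 140 mm, y along its 160 mm, z up.
- tape: A bystander: a roll of paper tape, 60 mm wide, 24 mm tall; origin at the centre of its underside. Tin, offcut, mug, hammer and screwdriver are at most 95 mm high, a glue bottle behind the fronts 170 mm. Two finished nest boxes 255 mm tall stand at the left edge, a vice in the far right corner. Fingertips 220 mm above the bench clear all in the work area.
Things that resemble listed ones, but are neither listed nor needed, are in the scene too. Leave any grey look-alike of the part that bears plain_hole alone.

How it is judged (in metres and radians):
On the way, in this order (a step that is already met when the one before it is completed fails the run):
1. the fingertips dwell just above the perch hole (horizontal distance between the grasp point and perch_hole below 0.025 m and z of the grasp point in the frame of perch_hole between 0.012 and 0.075 m), for 1.5 s.
2. then they dwell just above the 18 mm dowel (horizontal distance between the grasp point and dowel_mid_top below 0.025 m and z of the grasp point in the frame of dowel_mid_top between 0.012 and 0.075 m), for 1.5 s.
3. then they dwell just above the middle of the open nest-box body (horizontal distance between the grasp point and carcass_mouth below 0.045 m and z of the grasp point in the frame of carcass_mouth between 0.012 and 0.08 m), for 1.5 s.
At the end, for the whole second after the job is handed in: The three were pointed at in order, 1.5 s each, within 25 mm sideways (45 mm for the body) and about 5 cm above, untouched. The hand is above 18 cm; every front, dowel and the body is upright and within 6 mm of its start (height (world z) of the grasp point above 0.18 m and distance of each of perch_hole, plain_hole, slot_hole, dowel_thin_top, dowel_mid_top, dowel_thick_top, carcass_mouth from where it was at the start of the episode below 0.006 m and angle between each of perch_hole, plain_hole, slot_hole, dowel_thin_top, dowel_mid_top, dowel_thick_top, carcass_mouth's own z axis and vertical below 0.1 rad).
It fails at once if the robot touches something (contact force between any of the fingers, the arm and anything else above 0.3 N).
It fails at once if a front, a dowel or the nest-box body is moved, lifted or carried (distance of any of perch_hole, plain_hole, slot_hole, dowel_thin_top, dowel_mid_top, dowel_thick_top, carcass_mouth from where it was at the start of the episode above 0.008 m).
It fails at once if the fingertips come down close over a wrong dowel or a wrong front's opening ((horizontal distance between the grasp point and plain_hole below 0.025 m and z of the grasp point in the frame of plain_hole below 0.06 m) or (horizontal distance between the grasp point and slot_hole below 0.03 m and z of the grasp point in the frame of slot_hole below 0.06 m) or (horizontal distance between the grasp point and dowel_thin_top below 0.02 m and z of the grasp point in the frame of dowel_thin_top below 0.06 m) or (horizontal distance between the grasp point and dowel_thick_top below 0.02 m and z of the grasp point in the frame of dowel_thick_top below 0.06 m)).
It also fails if it takes over 61 s, if anything falls off the work surface, if the arm or the gripper's body presses on something with over 40 N, if the wrist force passes 120 N, or if a joint passes its speed limit or range.

ROBOT

A 6-joint arm with a two-finger parallel gripper is mounted at the origin on the work surface. World frame = base frame: x ahead of the robot, y to its left, z up, the work surface at z = 0. Lengths are in m, angles in degrees, forces in N, time in s.
With the tool pointing down it reaches from about 0.3 to 0.75 m from the base axis. Payload 8.5 kg.
Tool frame: the origin (TCP) lies on the centre line of the jaws, within the pads' length; the fingertips stand 17 mm ahead of it and the grasp point (between the pads) lies 2 mm behind it; z points along the fingers, y is the direction in which the jaws open and shut (so a half turn about z gives the same grasp; the last joint's range is limited). The gripper opens to 85 mm and grips with 20 to 120 N. Pads are 22 mm wide; open, the fingers measure 114 mm over their backs; the gripper's body (76 mm by 85 mm) begins 54 mm behind the grasp point. The pads swing forward as they close: fully open they stand 13 mm farther back than shut.
Start: joints at [54.7, 21.807, 74.336, -0, 83.858, -12.336], TCP at [0.215, 0.506, 0.248] pointing down, gripper open.
Joint ranges: [-178.18, 178.18], [-50.72, 133.34], [12.68, 142.11], [-81.47, 261.47], [9.98, 163.14], [-165.26, 165.26]. Speed limits (degrees/s): [136.94, 136.94, 180, 180, 180, 180].

INTERFACE

Orientations are given as a 3x3 rotation matrix whose columns are the frame's x, y, z axes.
In Python, from rig import env, imaging, close_job gives the robot as it stands.
- The arm moves only by the tool step_arm, never from a script. Its argument "steps" is one flat list of numbers, 7 for each row, row after row: the opening, from 0 (shut) to 1 (fully open), then the shift along the tool's x, y, z as a fraction of full scale, then the turn, a rotation vector about the tool's x, y, z as a fraction of full scale. A call has 1 to 10 rows; each row is the pose to reach, as a shift and turn from the pose commanded when the call began, along the tool's axes at that moment; what a row does not reach only later rows make up. Full scale, the value 1, is 0.3 m for a shift and 45 degrees for a turn. A row lasts 1/10 s, in which the tool goes at most 50 mm and 8.59 degrees, less where a joint would pass 70% of its speed; a pose out of reach is approached as far as the arm can. A call with a number of a shift or a turn outside -1 to 1 is refused whole. A call with a gripper value outside its range is refused whole. The fingers move at their own pace and stop on an object; "grip_force" is the grip in N (left out, the last holds). Time passes only in rows, so rows that repeat a pose let the fingers close. It gives the time, the measured TCP pose, the force and the opening at its end, in the units of the state.
- env.observe(): the state, without advancing time (a new reading comes with each control period).
- imaging.get_image(name): name is "scene" or "side" or "wrist"; returns (picture, depth): 384x512x3 uint8, blue, green, red; 384x512 float32, m along the optical axis (not along the pixel's ray), 0 where there is no reading.
- imaging.get_calibration(name): a dict with "camera_matrix" (3x3 intrinsics, pixels), "world_from_camera" (4x4, takes a point from camera to world coordinates). Camera axes: x right, y down, z forward; pixel columns grow to the right and rows downward; lengths in m; the calibration is good to about 2 mm. A picture is of the moment at which its call begins: read the wrist's pose just before it. get_calibration takes no time and is no camera call; for the wrist camera it gives the pose at the moment of the call.
- close_job(): hands the job in, once; it reports no verdict.
Trained networks look in the newest picture that a camera, given by its name, has taken for a name from the list of things; names that differ only in an ending like _2 or _b are one class to them, and where a whole thing is asked for, a point or a joint stands for the part that bears it (a point fixed in the world has none). Each returns a list of dicts, best first, with "score" (0 to 1); they miss things now and then, are a little off and sometimes report something else, mostly with a low value. They report only what shows in the picture. A call takes as long as a camera call. They do not tell look-alikes from the thing itself.
- imaging.spot_in(camera, target): "pixel" ([column, row] in pixels, amid what is visible of it).
- imaging.regions_of(camera, target): "mask" (384x512 bool, what is visible of it) and "pixel" ([column, row] in pixels, amid what is visible of it).
- imaging.pinpoint(camera, target): "pixel" ([column, row] in pixels: a listed point, or the origin of a listed thing).
The state is a dict: "time_s": time; "q": joint angles; "qvel": joint speeds; "joint_efforts": joint torques, N m; "position": TCP position; "tool_rot": TCP orientation; "ft_force": force on the tool from outside, world axes, zero at the start; "wrist_torque": the same for the moment, N m; "grip_width": finger opening in m.
Only numpy, scipy, OpenCV 4.12 (cv2) and the standard library are available. Lean on these libraries where they do the work, as an engineer would, in place of code of your own. Each camera call takes 0.05 s, during which the arm holds its last target.

## Working session

There is one attempt and no reset: what is moved stays moved. The work goes in short steps, Python scripts to look and compute and a tool call to move; the robot and the scene stay as the last step left them, time stands still between calls to the robot, and variables do not carry over. Pictures are saved under pics/ and viewed, and the job is handed in when it is done.

Besides the shell and the picture viewer there is one more tool, called after "Request:" in YAML: its name, and indented under it one key for each argument. step_arm: Moves the arm, as the interface text tells. Shift numbers are shares of 0.3 m and turn numbers shares of 45 degrees, none past 1 either way. Its arguments: {"type":"object","properties":{"steps":{"type":"array","items":{"type":"number"}},"grip_force":{"type":"number"}},"required":["steps"]}

```bash
mkdir -p pics; cat > h.py <<'E'
import numpy as np, cv2
from rig import env, imaging, close_job
def world(cam,px,dep,cal=None,h=None):
    cal=cal or imaging.get_calibration(cam)
    K=np.array(cal["camera_matrix"]);T=np.array(cal["world_from_camera"])
    r=np.linalg.inv(K)@np.array([px[0],px[1],1.0])
    if h is not None:
        d=T[:3,:3]@r; s=(h-T[2,3])/d[2]; return T[:3,3]+s*d
    return T[:3,:3]@(r*dep)+T[:3,3]
E
python3 - <<'E'
from h import *
H=dict(perch_hole=.012,plain_hole=.012,slot_hole=.012,dowel_thin_top=.06,dowel_mid_top=.06,dowel_thick_top=.06,carcass_mouth=.09)
s=env.observe();print(s["time_s"],s["position"],s["tool_rot"])
for c in ("scene","side"):
    im,d=imaging.get_image(c);cv2.imwrite(f"pics/{c}0.png",im);np.save(c+"d.npy",d)
    for n,h in H.items():
        for r in imaging.pinpoint(c,n)[:4]:
            p=r["pixel"];print(c,n,round(r["score"],2),np.round(p,1),world(c,p,0,h=h).round(3), world(c,p,d[int(p[1]),int(p[0])]).round(3))
print(env.observe()["time_s"])
E
```

```text
0.0 [0.21442277 0.50619288 0.24770064] [[-9.20756407e-01  3.90137108e-01 -8.22092539e-04]
 [ 3.90137870e-01  9.20755660e-01 -1.20730821e-03]
 [ 2.85930625e-04 -1.43236620e-03 -9.99998933e-01]]
scene perch_hole 0.77 [231.1 224.5] [ 0.59  -0.126  0.012] [ 0.589 -0.127  0.011]
scene perch_hole 0.47 [173.9 200.7] [ 0.646 -0.327  0.012] [ 0.639 -0.339 -0.005]
scene plain_hole 0.87 [159.9 121.9] [ 0.428 -0.667  0.012] [ 0.419 -0.682 -0.001]
scene plain_hole 0.64 [170.2 203.6] [ 0.661 -0.327  0.012] [ 0.657 -0.335 -0.   ]
scene plain_hole 0.32 [417.3 301.6] [0.442 0.403 0.012] [0.44  0.403 0.01 ]
scene slot_hole 0.71 [287.9 291.2] [0.643 0.134 0.012] [0.638 0.131 0.   ]
scene dowel_thin_top 0.54 [217.7 153.5] [ 0.433 -0.337  0.06 ] [ 0.392 -0.384 -0.001]
scene dowel_mid_top 0.66 [252.7 180.8] [ 0.446 -0.166  0.06 ] [ 0.403 -0.204 -0.006]
scene dowel_thick_top 0.67 [310.6 225. ] [0.461 0.07  0.06 ] [0.462 0.07  0.061]
scene carcass_mouth 0.85 [417.3 304.5] [0.496 0.399 0.09 ] [0.446 0.407 0.008]
side perch_hole 0.59 [290.  193.8] [ 0.602 -0.111  0.012] [ 0.603 -0.108  0.009]
side plain_hole 0.9 [286.9 351.7] [ 0.423 -0.667  0.012] [ 0.425 -0.661 -0.001]
side plain_hole 0.72 [323.3 238.4] [ 0.647 -0.334  0.012] [ 0.652 -0.324 -0.002]
side plain_hole 0.64 [221.8 255.1] [ 0.313 -0.32   0.012] [ 0.314 -0.311  0.   ]
side slot_hole 0.86 [281.3 154.3] [0.634 0.112 0.012] [ 0.639  0.127 -0.001]
side dowel_thin_top 0.53 [261.3 243.3] [ 0.436 -0.341  0.06 ] [ 0.436 -0.343  0.062]
side dowel_mid_top 0.51 [249.4 205.9] [ 0.437 -0.178  0.06 ] [ 0.449 -0.12  -0.003]
side dowel_thick_top 0.53 [239.1 160.5] [0.452 0.06  0.06 ] [0.453 0.064 0.056]
side carcass_mouth 0.76 [233.9 104.9] [0.501 0.39  0.09 ] [0.513 0.461 0.043]
0.8
```

View pics/scene0.png

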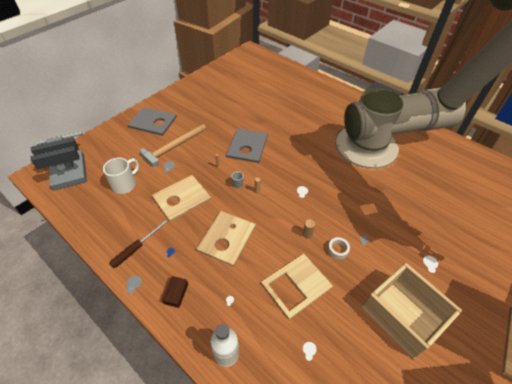

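View pics/side0.png

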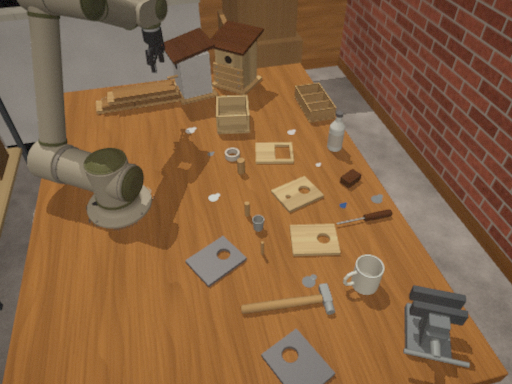

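Both views agree. The scene view shows the perch front at (227,238) with its small hole near (234,226), and the dowels at about (216,158), (257,183) and (309,226). The box is at (412,308). The grey boards are look-alikes. I'll zoom in to refine these.

```bash
python3 - <<'E'
import cv2,numpy as np
a=cv2.imread("pics/scene0.png");b=cv2.imread("pics/side0.png")
def crop(i,x,y,w,h):return cv2.resize(i[y:y+h,x:x+w],(400,300),interpolation=cv2.INTER_CUBIC)
t=np.hstack([crop(a,195,200,80,60),crop(a,225,160,60,45)]);u=np.hstack([crop(b,260,165,80,60),crop(b,225,190,60,45)])
cv2.imwrite("pics/z0.png",np.vstack([t,u]))
E
```

```text
(no output)
```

View pics/z0.png

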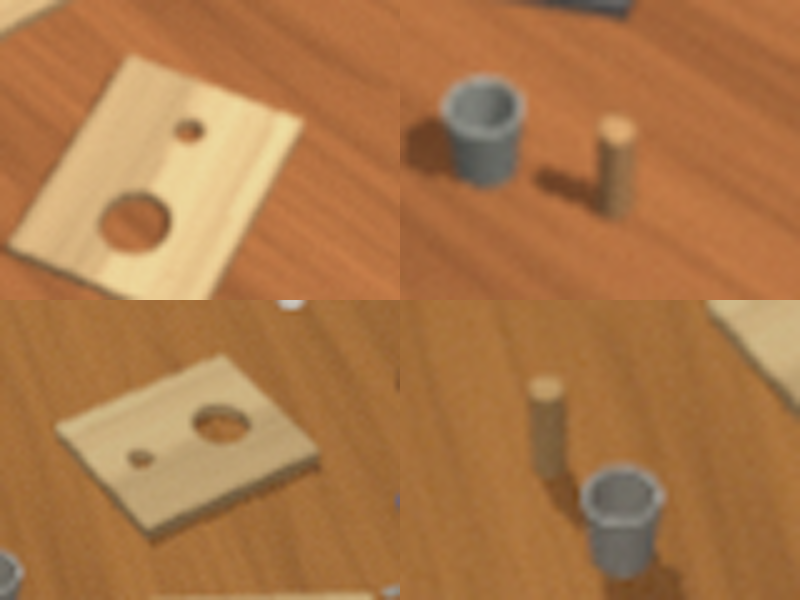

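```bash
python3 - <<'E'
from h import *
for n,h,a,b in [("perch",.012,(232.6,226),(288,196.8)),("mid",.06,(257.5,179.2),(246.9,203.05))]:
    print(n,world("scene",a,0,h=h).round(4),world("side",b,0,h=h).round(4))
# rim points of body by depth
for c in("scene","side"):
    d=np.load(c+"d.npy");cal=imaging.get_calibration(c);K=np.array(cal["camera_matrix"]);T=np.array(cal["world_from_camera"])
    v,u=np.mgrid[:384,:512];r=np.stack([u,v,np.ones_like(u)],-1)@np.linalg.inv(K).T*d[...,None]
    P=r@T[:3,:3].T+T[:3,3]
    def f(x0,x1,y0,y1,z0,z1):
        m=(P[...,0]>x0)&(P[...,0]<x1)&(P[...,1]>y0)&(P[...,1]<y1)&(P[...,2]>z0)&(P[...,2]<z1)&(d>0);return P[m]
    for n,x,y in(("thin",.435,-.34),("mid",.445,-.165),("thick",.455,.066)):
        q=f(x-.025,x+.025,y-.025,y+.025,.052,.07);print(c,n,len(q),q.mean(0).round(3) if len(q) else "")
    q=f(.35,.65,.27,.53,.082,.1);
    (ce,sz,an)=cv2.minAreaRect(q[:,:2].astype(np.float32));print(c,"rim",len(q),ce,sz,an)
    q=f(.35,.9,.5,.9,.1,.4);print("tall",len(q),q[:,:2].min(0) if len(q) else"")
E
```

```text
perch [ 0.5909 -0.119   0.012 ] [ 0.5906 -0.1237  0.012 ]
mid [ 0.4305 -0.1591  0.06  ] [ 0.4313 -0.1632  0.06  ]
scene thin 8 [ 0.443 -0.334  0.058]
scene mid 26 [ 0.434 -0.16   0.059]
scene thick 82 [0.462 0.065 0.059]
scene rim 1141 (0.49482282996177673, 0.392525315284729) (0.160234272480011, 0.1422216147184372) 79.56298065185547
tall 0 
side thin 8 [ 0.438 -0.338  0.058]
side mid 20 [ 0.428 -0.165  0.058]
side thick 39 [0.456 0.06  0.058]
side rim 216 (0.49147048592567444, 0.38924136757850647) (0.17073892056941986, 0.13646340370178223) 80.04609680175781
tall 3023 [0.35001307 0.5764792 ]
```

Request:
step_arm:
  steps: [0, -0.05, -0.036, 0, 0, 0, 0, 0, -0.15, -0.108, 0, 0, 0, 0, 0, -0.27, -0.197, 0, 0, 0, 0, 0, -0.39, -0.284, 0, 0, 0, 0, 0, -0.51, -0.372, 0, 0, 0, 0, 0, -0.63, -0.459, 0, 0, 0, 0, 0, -0.75, -0.547, 0, 0, 0, 0, 0, -0.87, -0.634, 0, 0, 0, 0, 0, -0.95, -0.693, 0, 0, 0, 0, 0, -0.986, -0.719, 0, 0, 0, 0]

```text
time_s: 1.8
position: [0.4039, 0.1904, 0.2484]
tool_rot: [[-0.92, 0.393, 0.0], [0.393, 0.92, -0.0], [-0.0, -0.0, -1.0]]
ft_force: [-0.1, -0.7, -0.1]
grip_width: -0.0002
```

Request:
step_arm:
  steps: [0, -0.05, -0.036, 0, 0, 0, 0, 0, -0.15, -0.108, 0, 0, 0, 0, 0, -0.27, -0.197, 0, 0, 0, 0, 0, -0.39, -0.284, 0, 0, 0, 0, 0, -0.51, -0.372, 0, 0, 0, 0, 0, -0.63, -0.459, 0, 0, 0, 0, 0, -0.75, -0.547, 0, 0, 0, 0, 0, -0.87, -0.634, 0, 0, 0, 0, 0, -0.95, -0.693, 0, 0, 0, 0, 0, -0.986, -0.719, 0, 0, 0, 0]

```text
time_s: 2.8
position: [0.5919, -0.1232, 0.2476]
tool_rot: [[-0.92, 0.391, -0.001], [0.391, 0.92, 0.0], [0.001, -0.0, -1.0]]
ft_force: [0.5, 1.2, -0.7]
grip_width: 0.0001
```

```bash
cat >> h.py <<'E'
def go(x,y,z):
    s=env.observe();p=np.array(s["position"]);R=np.array(s["tool_rot"])
    print(s["time_s"],p.round(4),"q",np.round(s["q"],1),"w",s["grip_width"],"F",np.round(s["ft_force"],2));print(R.round(3).tolist())
    print("frac",(R.T@(np.array([x,y,z])-p)/.3).round(4))
E
python3 - <<'E'
from h import *
go(.591,-.1215,.055)
im,d=imaging.get_image("wrist");cv2.imwrite("pics/w1.png",im)
c=imaging.get_calibration("wrist");np.save("w1.npy",d)
for n,h in(("perch_hole",.012),("dowel_mid_top",.06)):
    for r in imaging.pinpoint("wrist",n)[:3]:print(n,round(r["score"],2),np.round(r["pixel"],1),world("wrist",r["pixel"],0,c,h).round(4))
E
```

```text
2.8 [ 0.5919 -0.1232  0.2476] q [-23.   27.4  65.2  -0.   87.4 -89.9] w 9.866983218871879e-05 F [ 0.48  1.22 -0.7 ]
[[-0.92, 0.391, -0.001], [0.391, 0.92, 0.0], [0.001, -0.0, -1.0]]
frac [0.0046 0.004  0.6421]
perch_hole 0.69 [258.  154.8] [ 0.5912 -0.1199  0.012 ]
dowel_mid_top 0.88 [147.8  23. ] [ 0.4347 -0.1609  0.06  ]
```

View pics/w1.png

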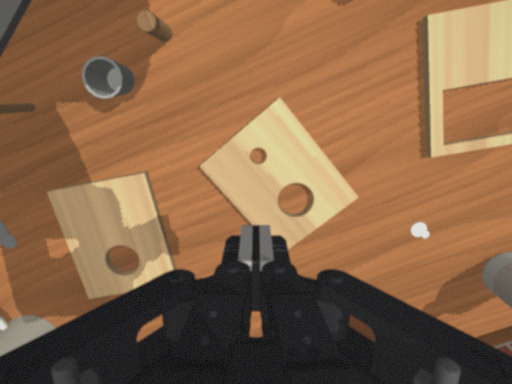

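The wrist view puts the perch hole at (258,155), which agrees with the target to within 2 mm. The fingers are shut and the way down is clear, so I'm descending.

Request:
step_arm:
  steps: [0, 0, 0, 0.04, 0, 0, 0, 0, 0, 0, 0.11, 0, 0, 0, 0, 0, 0, 0.19, 0, 0, 0, 0, 0, 0, 0.28, 0, 0, 0, 0, 0, 0, 0.37, 0, 0, 0, 0, 0, 0, 0.46, 0, 0, 0, 0, 0, 0, 0.54, 0, 0, 0, 0, 0, 0, 0.6, 0, 0, 0, 0, 0, 0, 0.63, 0, 0, 0, 0, 0, 0, 0.64, 0, 0, 0]

```text
time_s: 3.95
position: [0.5904, -0.1205, 0.0556]
tool_rot: [[-0.921, 0.389, -0.001], [0.389, 0.921, 0.001], [0.001, 0.0, -1.0]]
ft_force: [-0.4, -0.7, 0.4]
grip_width: -0.0003
```

Request:
step_arm:
  steps: [0, 0, 0, 0, 0, 0, 0, 0, 0, 0, 0, 0, 0, 0, 0, 0, 0, 0, 0, 0, 0, 0, 0, 0, 0, 0, 0, 0, 0, 0, 0, 0, 0, 0, 0, 0, 0, 0, 0, 0, 0, 0, 0, 0, 0, 0, 0, 0, 0, 0, 0, 0, 0, 0, 0, 0, 0, 0, 0, 0, 0, 0, 0, 0, 0, 0, 0, 0, 0, 0]

```text
time_s: 4.95
position: [0.591, -0.1217, 0.0563]
tool_rot: [[-0.921, 0.39, -0.0], [0.39, 0.921, 0.0], [0.0, -0.0, -1.0]]
ft_force: [-0.2, -0.0, -0.9]
grip_width: 0.0001
```

Request:
step_arm:
  steps: [0, 0, 0, 0, 0, 0, 0, 0, 0, 0, 0, 0, 0, 0, 0, 0, 0, 0, 0, 0, 0, 0, 0, 0, 0, 0, 0, 0, 0, 0, 0, 0, 0, 0, 0, 0, 0, 0, 0, 0, 0, 0, 0, 0, 0, 0, 0, 0, 0, 0, 0, 0, 0, 0, 0, 0, 0, 0, 0, 0, 0, 0, 0, 0, 0, 0, 0, 0, 0, 0]

```text
time_s: 5.95
position: [0.591, -0.1216, 0.0563]
tool_rot: [[-0.921, 0.39, -0.0], [0.39, 0.921, -0.0], [0.0, -0.0, -1.0]]
ft_force: [-0.0, -0.2, -0.1]
grip_width: -0.0002
```

```bash
python3 - <<'E'
from h import *
go(.432,-.1615,.248)
im,d=imaging.get_image("wrist");cv2.imwrite("pics/w2.png",im)
im,d=imaging.get_image("side");cv2.imwrite("pics/s2.png",cv2.resize(im[100:300,150:400],(750,600)))
E
```

```text
5.95 [ 0.591  -0.1216  0.0563] q [-22.9  38.   80.1  -0.   61.9 -89.9] w -0.00019318524197155582 F [-0.01 -0.24 -0.11]
[[-0.921, 0.39, -0.0], [0.39, 0.921, -0.0], [0.0, -0.0, -1.0]]
frac [ 0.4361 -0.3291 -0.6389]
```

View pics/s2.png

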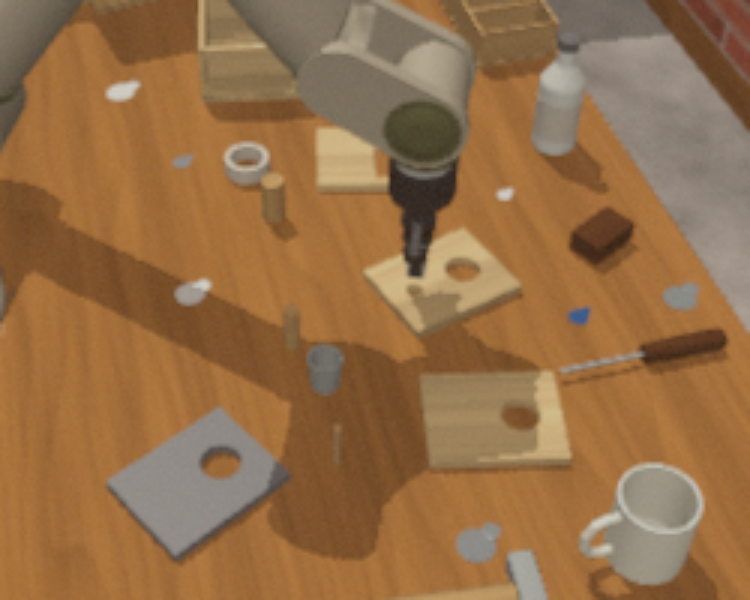

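View pics/w2.png

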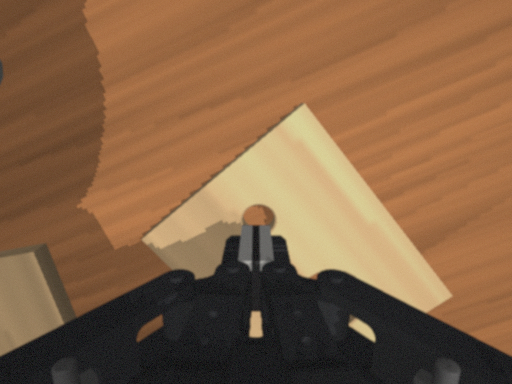

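The side view at (415,275) and the wrist view at (258,217) both show the fingertips hovering just above the perch hole. The 2 s dwell is done, so I'm rising and moving to above the 18 mm dowel.

Request:
step_arm:
  steps: [0, 0, 0, -0.04, 0, 0, 0, 0, 0, 0, -0.14, 0, 0, 0, 0, 0, 0, -0.26, 0, 0, 0, 0, 0, 0, -0.38, 0, 0, 0, 0, 0, 0, -0.5, 0, 0, 0, 0, 0, 0, -0.59, 0, 0, 0, 0, 0, 0, -0.63, 0, 0, 0, 0, 0, 0, -0.64, 0, 0, 0, 0, 0, 0, -0.64, 0, 0, 0, 0, 0, 0, -0.64, 0, 0, 0]

```text
time_s: 7.05
position: [0.5906, -0.1215, 0.2467]
tool_rot: [[-0.921, 0.39, -0.003], [0.39, 0.921, 0.001], [0.003, -0.0, -1.0]]
ft_force: [-0.1, -0.2, 0.2]
grip_width: -0.0004
```

Request:
step_arm:
  steps: [0, 0.03, -0.02, 0, 0, 0, 0, 0, 0.08, -0.06, 0, 0, 0, 0, 0, 0.15, -0.11, 0, 0, 0, 0, 0, 0.22, -0.165, 0, 0, 0, 0, 0, 0.29, -0.22, 0, 0, 0, 0, 0, 0.36, -0.27, 0, 0, 0, 0, 0, 0.41, -0.31, 0, 0, 0, 0, 0, 0.436, -0.329, 0, 0, 0, 0, 0, 0.436, -0.329, 0, 0, 0, 0, 0, 0.436, -0.329, 0, 0, 0, 0]

```text
time_s: 8.05
position: [0.4325, -0.1615, 0.248]
tool_rot: [[-0.921, 0.39, -0.0], [0.39, 0.921, 0.0], [0.0, 0.0, -1.0]]
ft_force: [0.2, -0.2, -0.2]
grip_width: -0.0001
```

```bash
python3 - <<'E'
from h import *
im,d=imaging.get_image("wrist");cv2.imwrite("pics/w3.png",im)
c=imaging.get_calibration("wrist")
for r in imaging.pinpoint("wrist","dowel_mid_top")[:3]:print(round(r["score"],2),np.round(r["pixel"],1),world("wrist",r["pixel"],0,c,.06).round(4),world("wrist",r["pixel"],d[int(r["pixel"][1]),int(r["pixel"][0])],c).round(4))
go(.432,-.1615,.103)
E
```

```text
0.75 [254.2 163.3] [ 0.4299 -0.1614  0.06  ] [ 0.4296 -0.1613  0.0616]
8.15 [ 0.4327 -0.1614  0.248 ] q [ -35.2   13.    87.5    0.    79.6 -102.3] w 2.607064163489456e-05 F [-0.04 -1.12 -0.26]
[[-0.921, 0.39, -0.0], [0.39, 0.921, 0.0], [0.0, 0.0, -1.0]]
frac [ 0.0018 -0.0015  0.4834]
```

View pics/w3.png

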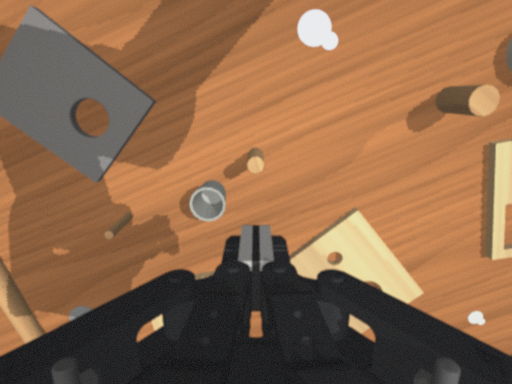

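The middle-sized dowel's top is at (255,163), with thin at (110,232), thick at (484,100) and the tin at (208,203). The measurement agrees to within 2 mm, so I'm descending.

Request:
step_arm:
  steps: [0, 0.005, 0, 0.03, 0, 0, 0, 0, 0.005, 0, 0.08, 0, 0, 0, 0, 0.005, 0, 0.15, 0, 0, 0, 0, 0.005, 0, 0.22, 0, 0, 0, 0, 0.005, 0, 0.29, 0, 0, 0, 0, 0.005, 0, 0.36, 0, 0, 0, 0, 0.005, 0, 0.42, 0, 0, 0, 0, 0.005, 0, 0.46, 0, 0, 0, 0, 0.005, 0, 0.475, 0, 0, 0, 0, 0.005, 0, 0.48, 0, 0, 0]

```text
time_s: 9.15
position: [0.4306, -0.1607, 0.1037]
tool_rot: [[-0.921, 0.39, -0.001], [0.39, 0.921, 0.001], [0.001, 0.0, -1.0]]
ft_force: [-0.7, -0.9, 0.1]
grip_width: -0.0001
```

Request:
step_arm:
  steps: [0, 0, 0, 0, 0, 0, 0, 0, 0, 0, 0, 0, 0, 0, 0, 0, 0, 0, 0, 0, 0, 0, 0, 0, 0, 0, 0, 0, 0, 0, 0, 0, 0, 0, 0, 0, 0, 0, 0, 0, 0, 0, 0, 0, 0, 0, 0, 0, 0, 0, 0, 0, 0, 0, 0, 0, 0, 0, 0, 0, 0, 0, 0, 0, 0, 0, 0, 0, 0, 0]

```text
time_s: 10.15
position: [0.4306, -0.1609, 0.1043]
tool_rot: [[-0.921, 0.39, -0.0], [0.39, 0.921, 0.0], [0.0, -0.0, -1.0]]
ft_force: [-0.1, -0.2, 0.1]
grip_width: 0.0
```

Request:
step_arm:
  steps: [0, 0, 0, 0, 0, 0, 0, 0, 0, 0, 0, 0, 0, 0, 0, 0, 0, 0, 0, 0, 0, 0, 0, 0, 0, 0, 0, 0, 0, 0, 0, 0, 0, 0, 0, 0, 0, 0, 0, 0, 0, 0, 0, 0, 0, 0, 0, 0, 0, 0, 0, 0, 0, 0, 0, 0, 0, 0, 0, 0, 0, 0, 0, 0, 0, 0, 0, 0, 0, 0]

```text
time_s: 11.15
position: [0.4306, -0.1609, 0.1043]
tool_rot: [[-0.921, 0.39, -0.0], [0.39, 0.921, 0.0], [0.0, 0.0, -1.0]]
ft_force: [0.2, -0.3, -0.2]
grip_width: 0.0003
```

```bash
python3 - <<'E'
from h import *
go(.494,.391,.248)
im,d=imaging.get_image("side");cv2.imwrite("pics/s4.png",cv2.resize(im[100:300,150:400],(750,600)))
E
```

```text
11.15 [ 0.4306 -0.1609  0.1043] q [ -35.3   22.9  100.7    0.    56.4 -102.3] w 0.00028105673551529533 F [ 0.23 -0.32 -0.18]
[[-0.921, 0.39, -0.0], [0.39, 0.921, 0.0], [0.0, 0.0, -1.0]]
frac [ 0.5233  1.7762 -0.4789]
```

View pics/s4.png

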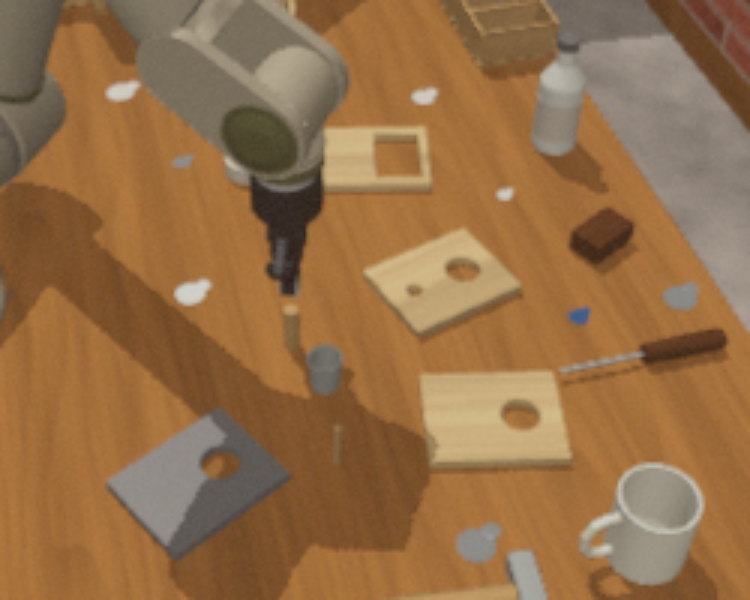

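The side view shows the fingertips at (290,285), just above the standing 18 mm dowel with its top at (290,307). That dwell is done, so I'm rising and going to the body.

Request:
step_arm:
  steps: [0, 0, 0, -0.04, 0, 0, 0, 0, 0, 0, -0.12, 0, 0, 0, 0, 0, 0, -0.22, 0, 0, 0, 0, 0, 0, -0.32, 0, 0, 0, 0, 0, 0, -0.41, 0, 0, 0, 0, 0, 0, -0.46, 0, 0, 0, 0, 0, 0, -0.48, 0, 0, 0, 0, 0, 0, -0.48, 0, 0, 0, 0, 0, 0, -0.48, 0, 0, 0]

```text
time_s: 12.1
position: [0.4304, -0.1607, 0.2474]
tool_rot: [[-0.921, 0.39, -0.001], [0.39, 0.921, 0.001], [0.002, 0.0, -1.0]]
ft_force: [0.1, -0.1, -0.7]
grip_width: 0.0003
```

Request:
step_arm:
  steps: [0, 0.013, 0.045, 0, 0, 0, 0, 0, 0.039, 0.133, 0, 0, 0, 0, 0, 0.071, 0.24, 0, 0, 0, 0, 0, 0.103, 0.35, 0, 0, 0, 0, 0, 0.134, 0.455, 0, 0, 0, 0, 0, 0.165, 0.56, 0, 0, 0, 0, 0, 0.196, 0.665, 0, 0, 0, 0, 0, 0.227, 0.77, 0, 0, 0, 0, 0, 0.25, 0.85, 0, 0, 0, 0, 0, 0.262, 0.888, 0, 0, 0, 0]

```text
time_s: 13.1
position: [0.4616, 0.1175, 0.2477]
tool_rot: [[-0.922, 0.388, -0.001], [0.388, 0.922, 0.0], [0.001, -0.0, -1.0]]
ft_force: [-0.4, -0.4, 1.0]
grip_width: -0.0004
```

Request:
step_arm:
  steps: [0, 0.013, 0.045, 0, 0, 0, 0, 0, 0.039, 0.133, 0, 0, 0, 0, 0, 0.071, 0.24, 0, 0, 0, 0, 0, 0.103, 0.35, 0, 0, 0, 0, 0, 0.134, 0.455, 0, 0, 0, 0, 0, 0.165, 0.56, 0, 0, 0, 0, 0, 0.196, 0.665, 0, 0, 0, 0, 0, 0.227, 0.77, 0, 0, 0, 0, 0, 0.25, 0.85, 0, 0, 0, 0, 0, 0.262, 0.888, 0, 0, 0, 0]

```text
time_s: 14.1
position: [0.4934, 0.3925, 0.2473]
tool_rot: [[-0.921, 0.389, -0.001], [0.389, 0.921, -0.001], [0.001, -0.001, -1.0]]
ft_force: [0.0, -1.0, 0.2]
grip_width: 0.0
```

```bash
python3 - <<'E'
from h import *
im,d=imaging.get_image("wrist");cv2.imwrite("pics/w5.png",im)
c=imaging.get_calibration("wrist")
for r in imaging.pinpoint("wrist","carcass_mouth")[:3]:print(round(r["score"],2),np.round(r["pixel"],1),world("wrist",r["pixel"],0,c,.09).round(4))
go(.494,.391,.133)
E
```

```text
0.9 [258.3 174.8] [0.4958 0.3949 0.09  ]
14.2 [0.4935 0.3917 0.2475] q [ 27.7  30.1  60.5  -0.   89.5 -39.4] w -0.00013138983113684052 F [-0.47 -0.85  0.69]
[[-0.921, 0.389, -0.001], [0.389, 0.921, -0.001], [0.001, -0.001, -1.0]]
frac [-0.0026 -0.001   0.3817]
```

View pics/w5.png

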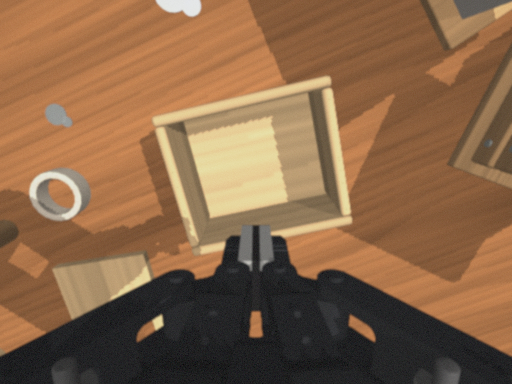

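The open body is centred near (254,168), within 4 mm of the target, and the way down is clear. Descending.

Request:
step_arm:
  steps: [0, 0, 0, 0.03, 0, 0, 0, 0, 0, 0, 0.07, 0, 0, 0, 0, 0, 0, 0.12, 0, 0, 0, 0, 0, 0, 0.17, 0, 0, 0, 0, 0, 0, 0.22, 0, 0, 0, 0, 0, 0, 0.27, 0, 0, 0, 0, 0, 0, 0.32, 0, 0, 0, 0, 0, 0, 0.355, 0, 0, 0, 0, 0, 0, 0.375, 0, 0, 0, 0, 0, 0, 0.38, 0, 0, 0]

```text
time_s: 15.2
position: [0.4937, 0.3906, 0.1337]
tool_rot: [[-0.921, 0.391, -0.001], [0.391, 0.921, -0.0], [0.001, -0.001, -1.0]]
ft_force: [0.1, 0.9, -0.5]
grip_width: 0.0005
```

Request:
step_arm:
  steps: [0, 0, 0, 0, 0, 0, 0, 0, 0, 0, 0, 0, 0, 0, 0, 0, 0, 0, 0, 0, 0, 0, 0, 0, 0, 0, 0, 0, 0, 0, 0, 0, 0, 0, 0, 0, 0, 0, 0, 0, 0, 0, 0, 0, 0, 0, 0, 0, 0, 0, 0, 0, 0, 0, 0, 0, 0, 0, 0, 0, 0, 0, 0, 0, 0, 0, 0, 0, 0, 0]

```text
time_s: 16.2
position: [0.4938, 0.391, 0.1343]
tool_rot: [[-0.921, 0.39, -0.0], [0.39, 0.921, 0.0], [0.0, -0.0, -1.0]]
ft_force: [0.1, 0.5, -0.1]
grip_width: 0.0
```

Request:
step_arm:
  steps: [0, 0, 0, 0, 0, 0, 0, 0, 0, 0, 0, 0, 0, 0, 0, 0, 0, 0, 0, 0, 0, 0, 0, 0, 0, 0, 0, 0, 0, 0, 0, 0, 0, 0, 0, 0, 0, 0, 0, 0, 0, 0, 0, 0, 0, 0, 0, 0, 0, 0, 0, 0, 0, 0, 0, 0, 0, 0, 0, 0, 0, 0, 0, 0, 0, 0, 0, 0, 0, 0]

```text
time_s: 17.2
position: [0.4938, 0.391, 0.1343]
tool_rot: [[-0.921, 0.39, -0.0], [0.39, 0.921, -0.0], [0.0, -0.0, -1.0]]
ft_force: [0.6, -0.5, -0.2]
grip_width: -0.0001
```

```bash
python3 - <<'E'
from h import *
go(.494,.391,.26)
im,d=imaging.get_image("scene");cv2.imwrite("pics/s6.png",im)
E
```

```text
17.2 [0.4938 0.391  0.1343] q [ 27.6  35.1  70.6   0.   74.2 -39.4] w -0.00011034580824148458 F [ 0.58 -0.5  -0.19]
[[-0.921, 0.39, -0.0], [0.39, 0.921, -0.0], [0.0, -0.0, -1.0]]
frac [-6.00e-04  2.00e-04 -4.19e-01]
```

View pics/s6.png

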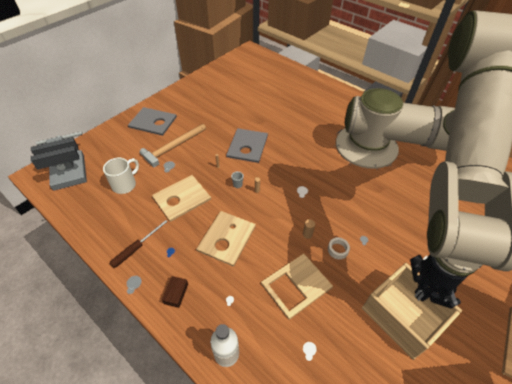

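The hand is over the open body near (435,285) and everything else looks unmoved. Rising now.

Request:
step_arm:
  steps: [0, 0, 0, -0.04, 0, 0, 0, 0, 0, 0, -0.12, 0, 0, 0, 0, 0, 0, -0.22, 0, 0, 0, 0, 0, 0, -0.31, 0, 0, 0, 0, 0, 0, -0.38, 0, 0, 0, 0, 0, 0, -0.41, 0, 0, 0, 0, 0, 0, -0.42, 0, 0, 0, 0, 0, 0, -0.42, 0, 0, 0, 0, 0, 0, -0.42, 0, 0, 0, 0, 0, 0, -0.42, 0, 0, 0]

```text
time_s: 18.25
position: [0.4936, 0.3909, 0.2593]
tool_rot: [[-0.921, 0.39, -0.002], [0.39, 0.921, -0.001], [0.001, -0.001, -1.0]]
ft_force: [-0.4, 0.1, 0.5]
grip_width: -0.0001
```

```bash
python3 - <<'E'
from h import *
go(.494,.391,.26)
a=cv2.imread("pics/scene0.png");im,d=imaging.get_image("scene")
g=cv2.absdiff(a,im).max(2)
print("diff on fronts/dowels (cols150-330) px>40:",(g[110:320,140:330]>40).sum())
close_job()
E
```

```text
18.25 [0.4936 0.3909 0.2593] q [ 27.6  29.7  59.2   0.   91.1 -39.4] w -0.00014392097428194277 F [-0.42  0.09  0.52]
[[-0.921, 0.39, -0.002], [0.39, 0.921, -0.001], [0.001, -0.001, -1.0]]
frac [-0.0012  0.0008 -0.0025]
diff on fronts/dowels (cols150-330) px>40: 6263
the job is handed in; nothing more can be done
```

With the gripper shut, I pointed at the perch hole, then the 18 mm dowel, then the middle of the open nest-box body. The fingertips stayed about 27 mm above each for just over two seconds. I then raised the hand to 0.26 m (fingertips about 0.24 m) and handed the job in at about 18 s.

- **Position:** every target agreed within about 5 mm between the cameras. The tool settled within about 2 mm of the perch hole and dowel targets and within 5 mm of the body's.
- **Contact:** the wrist force reading stayed near 1 N or less whenever I checked. It never reads steadily at zero, so it can't confirm the 0.3 N limit. The pictures showed clearance at the perch hole and the dowel, and nothing visibly moved.
- **Check that disagreed:** my last before-and-after picture comparison showed about 6,260 changed pixels around the fronts and dowels. I put this down to the arm's moved shadow, but I did not save that last picture. The picture taken while pointing at the body showed all fronts and dowels upright and in place.

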